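# Slide a model carrier onto the narrow inspection bridge and clamp it

## Task

Slide the blue carrier with its plaster cast off the broad loading shelf and along the narrow bridge, without lifting it or touching the cast, and press it gently home, centred and square, against the brass stop. Then swing the red clamp lever down and press its pad onto the carrier so that it stays shut, and back the robot away.

Things in the scene. Friction and masses are not known exactly. Their poses are not given: they have to be found in the camera images.
- station: Fixed grey and aluminium station; pose varies. Origin on the bench under the shelf-bridge junction, on the centre line; x = sliding direction (shelf to stop, about world +y), y left, z up. In mm: flat shelf x -150..0, y +-85, level with a bridge 36 wide, x 0..135; both tops at z 60, open beside the bridge. Then the stop, and two cheeks (x 174..200, y +-22, up to z 92) bearing the lever.
- stop: Fixed brass bar across the end of the bridge, 22 (x) by 60 (y) by 13 mm high. Origin at the middle of the lower edge of the face that meets the carrier, at station (135, 0, 60) mm; axes as the station.
- carrier: Loose blue plate, 110 (x) by 100 (y) by 14 mm thick, the white cast fixed on top; about 0.5 kg in all, mass and friction vary. Origin at the centre of its underside; x to its leading edge, z up. Starts on the shelf up to 25 mm off centre, turned up to 0.22 rad. Home, its leading edge touches the stop: origin at station (80, 0, 60) mm. Touch only the plate.
- cast: White plaster cast of a dental arch, fixed on the carrier, not to be touched: block 76 (x) by 80 (y) by 16 mm, teeth up to 29 mm above the plate; bare plate margins are 22 mm at the leading edge, 12 mm at the rear, 10 mm at the sides. Origin at the middle of its underside, at carrier (-5, 0, 14) mm.
- clamp (a joint): Angle of the red lever, rad: 0 = shut, arm level towards the carrier, rubber pad on the plate's leading margin; grows as it swings up and away; 1.57 upright, 1.75 fully open, -0.2 lower limit with no carrier. Stiff hinge: stays where left, needs about 2 N at the tip. Arm 24 mm wide, 10 mm thick, reaches 68 mm from the hinge axis, which runs at its mid-thickness.
- clamp_hinge (a point): On the hinge axis of the lever, on the centre line, at station (187, 0, 83) mm; the axis is the station's y; axes as the station.
- clamp_tip (a point): On the lever's arm at mid-thickness, 66 mm from the hinge axis, just short of its free end.
- jar: Bystander: amber jar with a white cap, 60 mm across, 85 mm tall; origin under its centre.
- bowl: Bystander: green mixing bowl, 90 mm across, 50 mm tall; origin under its centre.
- brush: Bystander: brush 170 mm long lying on the bench along its x.

How it is judged:
By the outcome, as a careful person would: the job done as asked, in the order asked, and still so for the second after the job is handed in, with the robot touching nothing.
It also fails if it takes over 72 s, if anything falls off the work surface, if the arm or the gripper's body presses on something with over 40 N, if the wrist force passes 120 N, or if a joint passes its speed limit or range.

## Robot

A 6-joint arm with a two-finger parallel gripper is mounted at the origin on the work surface. World frame = base frame: x ahead of the robot, y to its left, z up, the work surface at z = 0. Lengths are in m, angles in rad, forces in N, time in s.
With the tool pointing down it reaches from about 0.3 to 0.75 m from the base axis. Payload 8.5 kg.
Tool frame: the origin (TCP) lies on the centre line of the jaws, within the pads' length; the fingertips stand 11 mm ahead of it and the grasp point (between the pads) lies 8 mm behind it; z points along the fingers, y is the direction in which the jaws open and shut (so a half turn about z gives the same grasp; the last joint's range is limited). The gripper opens to 85 mm and grips with 20 to 120 N. Pads are 22 mm wide; open, the fingers measure 114 mm over their backs; the gripper's body (76 mm by 85 mm) begins 54 mm behind the grasp point. The pads swing forward as they close: fully open they stand 13 mm farther back than shut.
Start: joints at [-0.215, 0.381, 1.297, -0, 1.464, -0.215], TCP at [0.55, 0, 0.242] pointing down, gripper open.
Joint ranges: [-3.11, 3.11], [-0.89, 2.33], [0.22, 2.48], [-1.42, 4.56], [0.17, 2.85], [-2.88, 2.88]. Speed limits (rad/s): [2.39, 2.39, 3.14, 3.14, 3.14, 3.14].

## Interface

Orientations are given as a unit quaternion [w, x, y, z].
In Python, from plant import telemetry, cams, job_done gives the robot as it stands.
- The arm moves only by the tool send_rows, never from a script. Its argument "series" is a list of rows, each a list of 6 numbers: the shift along the tool's x, y, z as a fraction of full scale, then the turn, a rotation vector about the tool's x, y, z as a fraction of full scale. A call has exactly 5 rows; each row shifts and turns the commanded pose from where the row before left it, along the tool's axes as they then stand; what a row does not reach is not made up. Full scale, the value 1, is 0.025 m for a shift and 0.1 rad for a turn. A row lasts 1/8 s, in which the tool goes at most 62.5 mm and 10.7 degrees, less where a joint would pass 70% of its speed; a pose out of reach is approached as far as the arm can. A call with a number of a shift or a turn outside -1 to 1 is refused whole. A call with a gripper value outside its range is refused whole. "claw" is the closure, from -1 (fully open) to 1 (shut), so that 0 is half open, set as the call begins (left out, the last holds). The fingers move at their own pace and stop on an object; "grip_force" is the grip in N (left out, the last holds). Time passes only in rows, so rows that do not move let the fingers close, or fill a call up. It gives the time, the measured TCP pose, the force and the opening at its end, in the units of the state.
- telemetry.get_state(): the state, without advancing time (a new reading comes with each control period).
- cams.get_image(name): name is "scene" or "side" or "wrist"; returns (picture, depth): 384x512x3 uint8, red, green, blue; 384x512 float32, m along the optical axis (not along the pixel's ray), 0 where there is no reading.
- cams.get_calibration(name): a dict with "intrinsics" (3x3 intrinsics, pixels), "position" and "orientation" of the camera in the world. Camera axes: x right, y up, looking along -z (the intrinsics and any distortion apply to the point x, -y, -z); pixel columns grow to the right and rows downward; lengths in m; the calibration is good to about 2 mm. A picture is of the moment at which its call begins: read the wrist's pose just before it. get_calibration takes no time and is no camera call; for the wrist camera it gives the pose at the moment of the call.
- job_done(): hands the job in, once; it reports no verdict.
The state is a dict: "clock": time; "joints": joint angles; "dq": joint speeds; "joint_torque": joint torques, N m; "tool_pos": TCP position; "eef_rot": TCP orientation; "force": force on the tool from outside, world axes, zero at the start; "moment": the same for the moment, N m; "opening": finger opening in m.
Only numpy, scipy, OpenCV 4.12 (cv2) and the standard library are available. Lean on these libraries where they do the work, as an engineer would, in place of code of your own. Each camera call takes 0.05 s, during which the arm holds its last target. There are 200 camera calls.

## Working session

There is one attempt and no reset: what is moved stays moved. The work goes in short steps, Python scripts to look and compute and a tool call to move; the robot and the scene stay as the last step left them, time stands still between calls to the robot, and variables do not carry over. Pictures are saved under pics/ and viewed, about 8 in all and at most 12, crops included, and the job is handed in when it is done.

Besides the shell and the picture viewer there is one more tool, called after "Emit:" by a JSON object that holds its "fn" and its "kwargs". send_rows: Moves the arm, as the interface text tells. Its arguments: {"type":"object","properties":{"series":{"type":"array","items":{"type":"array","items":{"type":"number","minimum":-1,"maximum":1}}},"claw":{"type":"number"},"grip_force":{"type":"number"}},"required":["series"]}

```bash
ls; mkdir -p pics; cat > h.py <<'E'
import numpy as np,cv2
from plant import telemetry,cams,job_done
from scipy.spatial.transform import Rotation as R
def rot(q): return R.from_quat([q[1],q[2],q[3],q[0]])
def cloud(d,c):
    K=np.array(c["intrinsics"]);v,u=np.mgrid[:d.shape[0],:d.shape[1]]
    x=(u-K[0,2])/K[0,0]*d;y=(v-K[1,2])/K[1,1]*d
    P=np.stack([x,-y,-d],-1)
    return P@rot(c["orientation"]).as_matrix().T+np.array(c["position"])
def grab(n):
    c=cams.get_calibration(n);im,d=cams.get_image(n)
    return im,d,c,cloud(d,c)
E
python3 - <<'E'
from h import *
s=telemetry.get_state();print(s)
ims=[]
for n in ["scene","side"]:
    im,d,c,P=grab(n);print(n,c);np.savez(f"{n}0.npz",im=im,d=d,P=P);ims.append(im)
    cv2.imwrite(f"pics/{n}0.png",im[:,:,::-1])
E
```

```text
pics
{'clock': 0.0, 'joints': array([-2.15306003e-01,  3.81188656e-01,  1.29828450e+00, -3.13521009e-05,
        1.46363468e+00, -2.15275762e-01]), 'dq': array([ 0.0008207 , -0.00035344, -0.00265921, -0.00034868, -0.00015202,
        0.00111847]), 'joint_torque': array([-1.00240642e-03, -4.48466885e+01, -2.31285810e+01, -2.87182611e-04,
        4.73836102e-03,  1.77242771e-05]), 'tool_pos': array([5.49702455e-01, 5.15690449e-05, 2.41707720e-01]), 'eef_rot': array([-6.29362201e-04,  7.07116076e-01,  7.07097080e-01, -4.22009419e-04]), 'force': array([0.02978053, 0.6799916 , 0.53313995]), 'moment': array([-0.00385712,  0.01622485,  0.01964964]), 'opening': 0.08544344188872009}
scene {'intrinsics': array([[488.53808702,   0.        , 252.79907659],
       [  0.        , 488.53808702, 184.27826495],
       [  0.        ,   0.        ,   1.        ]]), 'position': array([1.52002455, 0.56603478, 0.72340535]), 'orientation': array([0.48845802, 0.25931421, 0.39388142, 0.7341814 ])}
side {'intrinsics': array([[467.32622379,   0.        , 255.1418018 ],
       [  0.        , 467.32622379, 197.90989199],
       [  0.        ,   0.        ,   1.        ]]), 'position': array([0.34798573, 0.91910097, 0.76072673]), 'orientation': array([-0.18071051, -0.07660439,  0.40497144,  0.89301378])}
```

View pics/scene0.png

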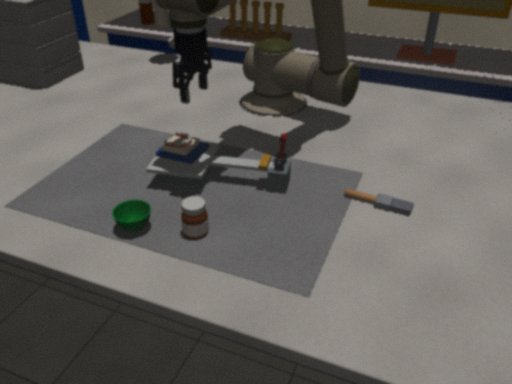

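View pics/side0.png

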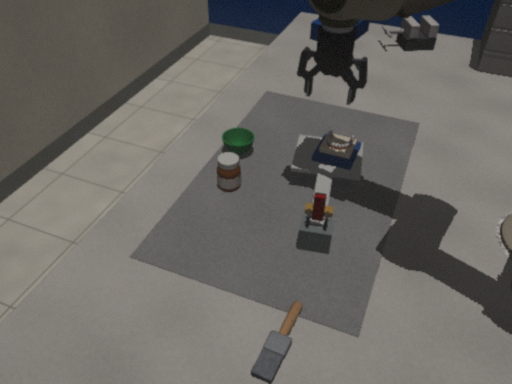

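The scene view shows the shelf at about (180,162) px with the carrier on it, the brass stop at (265,161) and the red lever at (283,145). In the side view the carrier is at (337,150), the stop at (320,210) and the lever at (319,205).

```bash
python3 - <<'E'
from h import *
for n in ["scene","side"]:
    z=np.load(f"{n}0.npz");im,d,P=z["im"],z["d"],z["P"]
    h=cv2.cvtColor(im,cv2.COLOR_RGB2HSV);H,S,V=[h[...,i].astype(int) for i in range(3)]
    zz=P[...,2]; ok=(d>0)&(P[...,0]>.25)&(P[...,0]<.8)&(abs(P[...,1])<.4)
    m={"red":ok&((H<6)|(H>174))&(S>150)&(zz>.06)&(zz<.2),"brass":ok&(H>10)&(H<28)&(S>150)&(zz>.05)&(zz<.09),"blue":ok&(H>100)&(H<125)&(S>120)&(zz>.05)&(zz<.1),
     "shelf":ok&(abs(zz-.06)<.006)&(S<60), "cast":ok&(zz>.078)&(zz<.115)&(S<130)&(V>90),"bench":ok&(abs(zz)<.01)}
    for k,q in m.items():
        p=P[q]
        if len(p)<5: print(n,k,len(p));continue
        print(n,k,len(p),p.mean(0).round(4),np.percentile(p,[2,98],axis=0).round(4).tolist())
    for k in ["shelf","blue"]:
        p=P[m[k]][:,:2].astype(np.float32)
        print(k,cv2.minAreaRect(p))
    q=m["shelf"]|m["brass"]|m["blue"]
E
```

```text
scene red 22 [0.5001 0.2169 0.145 ] [[0.4868, 0.2115, 0.1257], [0.5083, 0.2221, 0.1495]]
scene brass 141 [0.5995 0.1478 0.0657] [[0.4775, 0.0886, 0.0529], [0.7851, 0.18, 0.0725]]
scene blue 177 [ 0.5656 -0.0548  0.0692] [[0.5086, -0.1129, 0.0627], [0.5801, -0.0094, 0.0735]]
scene shelf 1630 [0.5551 0.0328 0.0575] [[0.4639, -0.1091, 0.0544], [0.6342, 0.2245, 0.0611]]
scene cast 415 [0.6684 0.0351 0.0859] [[0.4967, -0.1016, 0.0802], [0.779, 0.1195, 0.0996]]
scene bench 27532 [ 0.5751  0.0495 -0.0014] [[0.2648, -0.3823, -0.0049], [0.7935, 0.3898, 0.0041]]
shelf ((0.5377092361450195, 0.024678915739059448), (0.34021392464637756, 0.34437859058380127), 56.94314193725586)
blue ((0.5557623505592346, -0.04658807814121246), (0.0765036940574646, 0.13303792476654053), 32.75714874267578)
side red 83 [0.4948 0.2178 0.1328] [[0.4853, 0.2125, 0.0884], [0.503, 0.2231, 0.1516]]
side brass 39 [0.5774 0.1536 0.0682] [[0.4783, 0.1026, 0.0535], [0.7541, 0.1815, 0.0747]]
side blue 75 [ 0.5048 -0.0417  0.0724] [[0.4764, -0.1068, 0.0637], [0.5704, -0.006, 0.0763]]
side shelf 2169 [0.5352 0.043  0.0596] [[0.4566, -0.1085, 0.0557], [0.627, 0.2305, 0.0627]]
side cast 461 [0.6367 0.0213 0.0884] [[0.487, -0.1024, 0.082], [0.776, 0.1225, 0.1016]]
side bench 43031 [0.4971 0.1079 0.0007] [[0.258, -0.3704, -0.0025], [0.784, 0.3929, 0.004]]
shelf ((0.5475708246231079, 0.024136096239089966), (0.36182087659835815, 0.34392979741096497), 63.016937255859375)
blue ((0.5239366292953491, -0.056954216212034225), (0.09586627036333084, 0.1034986823797226), 0.5297505855560303)
```

```bash
python3 - <<'E'
from h import *
im,d,c,P=grab("wrist");np.savez("wrist0.npz",im=im,d=d,P=P)
print(c)
cv2.imwrite("pics/wrist0.png",im[:,:,::-1])
E
```

```text
{'intrinsics': array([[329.41689024,   0.        , 258.73405548],
       [  0.        , 329.41689024, 188.91081699],
       [  0.        ,   0.        ,   1.        ]]), 'position': array([0.5493092 , 0.07580257, 0.37415516]), 'orientation': array([ 9.88915034e-01, -1.48482082e-01,  1.28536480e-04, -3.31734209e-04])}
```

View pics/wrist0.png

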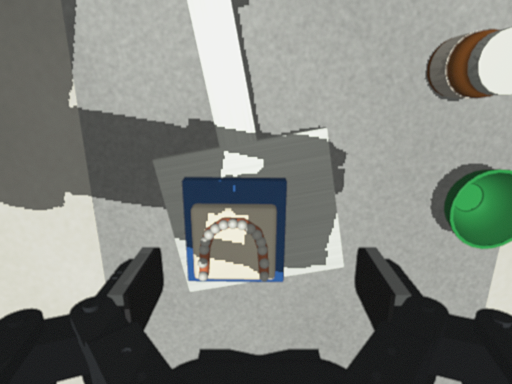

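The wrist view shows the plate's corners near (184,178), (286,180), (284,282) and (188,281) px. The shelf corners are near (154,160), (328,129), (343,268) and (190,291), and the bridge runs up and left to (208,0). Next I fit these on their known planes.

```bash
cat >> h.py <<'E'
def onplane(uv,c,z):
    K=np.array(c["intrinsics"]);uv=np.atleast_2d(uv).astype(float)
    r=np.c_[(uv[:,0]-K[0,2])/K[0,0],-(uv[:,1]-K[1,2])/K[1,1],-np.ones(len(uv))]@rot(c["orientation"]).as_matrix().T
    p=np.array(c["position"]);return p+r*((z-p[2])/r[:,2])[:,None]
def big(mask):
    n,l,s,_=cv2.connectedComponentsWithStats(mask.astype(np.uint8));return l==1+np.argmax(s[1:,4])
def lines(mask):  # convex-hull quad in pixels
    cs,_=cv2.findContours(mask.astype(np.uint8),cv2.RETR_EXTERNAL,cv2.CHAIN_APPROX_NONE);return max(cs,key=len)[:,0,:]
E
python3 - <<'E'
from h import *
z=np.load("wrist0.npz");im,d,P=z["im"],z["d"],z["P"];c=cams.get_calibration("wrist")
h=cv2.cvtColor(im,cv2.COLOR_RGB2HSV);H,S=h[...,0].astype(int),h[...,1].astype(int)
b=(H>100)&(H<130)&(S>100)&(d>0)&(P[...,2]<.12); b=big(b)
print("blue z",np.median(P[b][:,2]))
w=onplane(lines(b),c,.074)[:,:2].astype(np.float32)
print("plate",cv2.minAreaRect(w),cv2.boxPoints(cv2.minAreaRect(w)).round(4).tolist())
zz=P[...,2]; s=(d>0)&(abs(zz-.06)<.007)&~b
print("shelf z",np.median(zz[s]))
cv2.imwrite("pics/mask.png",s.astype(np.uint8)*255)
p=P[s][:,:2]
# station fit: yaw from bridge points (y>0.06)
br=p[p[:,1]>.05]
for y0 in np.arange(.05,.2,.02):
    q=br[(br[:,1]>=y0)&(br[:,1]<y0+.02)]
    if len(q)>20:print(y0.round(2),len(q),np.percentile(q[:,0],[1,50,99]).round(4))
sh=p[p[:,1]<.03].astype(np.float32);r=cv2.minAreaRect(sh);print("shelf",r,cv2.boxPoints(r).round(4).tolist())
E
```

```text
blue z 0.07449489314491997
plate ((0.5253759622573853, -0.061124835163354874), (0.1110265925526619, 0.09806713461875916), 89.45597076416016) [[0.4758000075817108, -0.11620000004768372], [0.5738999843597412, -0.11710000038146973], [0.5748999714851379, -0.006099999882280827], [0.47690001130104065, -0.005100000184029341]]
shelf z 0.060592858824232154
0.05 920 [0.5043 0.5238 0.7583]
0.07 1322 [0.5009 0.5268 0.751 ]
0.09 1363 [0.4972 0.5219 0.733 ]
0.11 1352 [0.4931 0.5165 0.7537]
0.13 952 [0.49   0.5084 0.5267]
shelf ((0.6184016466140747, -0.031313806772232056), (0.3260650336742401, 0.15787410736083984), 10.385649681091309) [[0.4438000023365021, 0.016899999231100082], [0.4722999930381775, -0.13830000162124634], [0.7929999828338623, -0.07959999889135361], [0.7645000219345093, 0.07569999992847443]]
```

View pics/mask.png

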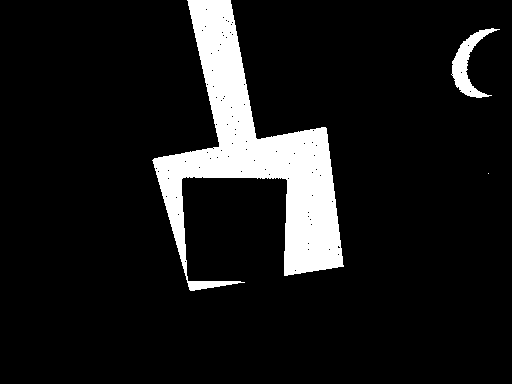

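```bash
cat >> h.py <<'E'
from scipy.optimize import least_squares
TSHAPE=np.array([[-.15,-.085],[0,-.085],[0,-.018],[.4,-.018],[.4,.018],[0,.018],[0,.085],[-.15,.085]])
def segd(p,poly):
    a=poly;b=np.roll(poly,-1,0);ab=b-a
    t=np.clip(((p[:,None]-a)*ab).sum(-1)/(ab**2).sum(-1),0,1)
    return np.linalg.norm(p[:,None]-a-t[...,None]*ab,axis=-1).min(1)
def fit(pts,poly,x0):
    def f(x):
        C,S=np.cos(x[2]),np.sin(x[2]);q=pts-x[:2];q=np.c_[C*q[:,0]+S*q[:,1],-S*q[:,0]+C*q[:,1]];return segd(q,poly)
    r=least_squares(f,x0,loss="soft_l1",f_scale=.001);return r.x,np.median(f(r.x))
PLATE=np.array([[-.055,-.05],[.055,-.05],[.055,.05],[-.055,.05]])
def inst(st,xyz):  # world->station xy
    C,S=np.cos(st[2]),np.sin(st[2]);d=np.atleast_2d(xyz)[:,:2]-st[:2];return np.c_[C*d[:,0]+S*d[:,1],-S*d[:,0]+C*d[:,1]]
def tow(st,xy):
    C,S=np.cos(st[2]),np.sin(st[2]);d=np.atleast_2d(xy);return np.c_[C*d[:,0]-S*d[:,1],S*d[:,0]+C*d[:,1]]+st[:2]
def bluemask(im,d,P):
    h=cv2.cvtColor(im,cv2.COLOR_RGB2HSV).astype(int);return big((h[...,0]>100)&(h[...,0]<130)&(h[...,1]>100)&(d>0)&(P[...,2]<.12)&(P[...,2]>.06))
E
python3 - <<'E'
from h import *
z=np.load("wrist0.npz");im,d,P=z["im"],z["d"],z["P"];c=cams.get_calibration("wrist")
b=bluemask(im,d,P)
s=big((d>0)&(abs(P[...,2]-.06)<.007)&(P[...,2]<.066)|b)
l=lines(s);l=l[(l[:,1]>3)&~cv2.dilate(b.astype(np.uint8),np.ones((5,5)))[l[:,1],l[:,0]].astype(bool)]
st,e=fit(onplane(l,c,.06)[:,:2],TSHAPE,[.53,.03,1.75]);print("station",st.round(4),e)
l=lines(b);ca,e=fit(onplane(l,c,.074)[:,:2],PLATE,[.525,-.061,1.57]);print("carrier",ca.round(4),e)
print("carrier in station",inst(st,ca).round(4),ca[2]-st[2])
np.save("st.npy",st)
print("brass check: pred",tow(st,[[.146,0],[.187,0],[.1988,0]]))
print("bbox jar etc")
for n in ["scene","side"]:
    z=np.load(f"{n}0.npz");im,P,d=z["im"],z["P"],z["d"];h=cv2.cvtColor(im,cv2.COLOR_RGB2HSV).astype(int)
    q=inst(st,P.reshape(-1,3)).reshape(384,512,2)
    red=(d>0)&((h[...,0]<6)|(h[...,0]>174))&(h[...,1]>140)&(P[...,2]>.07)&(P[...,2]<.17)&(abs(q[...,1])<.03)&(abs(q[...,0]-.187)<.07)
    a=np.c_[q[red],P[red][:,2]];print(n,"red station",a.mean(0).round(4),np.percentile(a,[2,98],axis=0).round(4).tolist())
    hi=a[a[:,2]>.13];print(hi.mean(0))
    br=(h[...,0]>10)&(h[...,0]<28)&(h[...,1]>140)&(abs(q[...,1])<.04)&(abs(q[...,0]-.146)<.03)&(d>0)
    a=np.c_[q[br],P[br][:,2]];print("brass",np.percentile(a,[2,50,98],axis=0).round(4).tolist())
E
```

```text
station [0.5291 0.0255 1.7513] 0.0003041261912907489
carrier [ 0.5254 -0.0615  1.5598] 0.001729084082007705
carrier in station [[-0.085   0.0192]] -0.1915019466632224
brass check: pred [[0.50289224 0.16912507]
 [0.49553176 0.20945897]
 [0.49341338 0.22106726]]
bbox jar etc
scene red station [ 0.1926 -0.0083  0.1368] [[0.1882, -0.0154, 0.0967], [0.1976, 0.0072, 0.1494]]
[ 0.19325951 -0.00694949  0.14392437]
brass [[0.1354, -0.0321, 0.0646], [0.1453, -0.0051, 0.0703], [0.1544, 0.0276, 0.0725]]
side red station [ 0.1948 -0.0002  0.127 ] [[0.1894, -0.0093, 0.0853], [0.1996, 0.0091, 0.1514]]
[ 0.19620305 -0.00033618  0.14493795]
brass [[0.1378, -0.0271, 0.0706], [0.1456, 0.0132, 0.0728], [0.156, 0.0271, 0.0749]]
```

Emit:
{"fn": "send_rows", "kwargs": {"series": [[0,0,0,0,0,1],[0,0,0,0,0,1],[0,0,0,0,0,1],[0,0,0,0,0,1],[0,0,0,0,0,1]], "claw": -0.41, "grip_force": 20}}

```text
clock: 0.78
tool_pos: [0.5499, 0.0, 0.2421]
eef_rot: [-0.0, 0.861, 0.509, -0.0]
force: [-0.7, 0.5, -0.4]
opening: 0.0602
```

Emit:
{"fn": "send_rows", "kwargs": {"series": [[0,0,0,0,0,1],[0,0,0,0,0,1],[0,0,0,0,0,1],[0,0,0,0,0,1],[0,0,0,0,0,1]]}}

```text
clock: 1.4
tool_pos: [0.5499, 0.0, 0.2421]
eef_rot: [-0.0, 0.96, 0.28, -0.0]
force: [1.0, 0.1, -0.4]
opening: 0.0603
```

Emit:
{"fn": "send_rows", "kwargs": {"series": [[0,0,0,0,0,1],[0,0,0,0,0,1],[0,0,0,0,0,1],[0,0,0,0,0,0.9],[0,0,0,0,0,0]]}}

```text
clock: 2.02
tool_pos: [0.5499, 0.0, 0.2421]
eef_rot: [-0.0, 0.996, 0.091, -0.0]
force: [0.9, 0.1, -0.1]
opening: 0.0602
```

```bash
cat >> h.py <<'E'
def plan(x,y,z,psi):
    """station xy (mm), world z (mm), psi=tool x yaw relative to station x; prints tool-frame move in units of 25mm / .1rad"""
    st=np.load("st.npy");s=telemetry.get_state();Rt=rot(s["eef_rot"]);p=np.array(s["tool_pos"])
    t=np.r_[tow(st,[[x/1e3,y/1e3]])[0],z/1e3];a=psi+st[2]
    T=np.array([[np.cos(a),np.sin(a),0],[np.sin(a),-np.cos(a),0],[0,0,-1.]]);G=R.from_matrix(T)
    print("clk",round(s["clock"],2),"TCP st",(inst(st,p)[0]*1e3).round(1),"z",(p[2]*1e3).round(1),"F",np.round(s["force"],1),"open",round(s["opening"],4),
     "shift u",(Rt.inv().apply(t-p)/.025).round(2),"turn u",((Rt.inv()*G).as_rotvec()/.1).round(2))
E
python3 -c "
from h import *
plan(-82,98,130,-np.pi/2)"
```

```text
clk 2.02 TCP st [-28.8 -15.9] z 242.1 F [ 0.9  0.1 -0.1] open 0.0602 shift u [-4.56  2.12  4.49] turn u [-0.    0.    0.01]
```

Emit:
{"fn": "send_rows", "kwargs": {"series": [[-0.91,0.42,0,0,0,0],[-0.91,0.42,0,0,0,0],[-0.91,0.42,0,0,0,0],[-0.91,0.42,0,0,0,0],[-0.92,0.44,0,0,0,0]]}}

```text
clock: 2.65
tool_pos: [0.4466, -0.073, 0.2423]
eef_rot: [-0.0, 0.996, 0.091, -0.0]
force: [0.7, 0.0, -0.4]
opening: 0.06
```

Emit:
{"fn": "send_rows", "kwargs": {"series": [[0,0,0.9,0,0,0],[0,0,0.9,0,0,0],[0,0,0.9,0,0,0],[0,0,0.9,0,0,0],[0,0,0.9,0,0,0]]}}

```text
clock: 3.28
tool_pos: [0.4474, -0.0726, 0.1291]
eef_rot: [0.0, 0.996, 0.091, 0.0]
force: [0.2, -0.0, 0.5]
opening: 0.0598
```

```bash
python3 - <<'E'
from h import *
plan(-82,98,79,-np.pi/2)
st=np.load("st.npy")
im,d,c,P=grab("wrist");np.savez("wrist1.npz",im=im,d=d,P=P);cv2.imwrite("pics/wrist1.png",im[:,:,::-1])
q=inst(st,P.reshape(-1,3)).reshape(384,512,2)
m=(d>0)&(P[...,2]>.09)&(d<.2)
for a,b in [(0,256),(256,512)]:
    mm=m.copy();mm[:,:a]=0;mm[:,b:]=0;mm&=P[...,2]<.15
    v=np.c_[q[mm],P[mm][:,2]]*1e3
    print(len(v),np.percentile(v,[0,2,50,98,100],axis=0).round(1).tolist() if len(v) else "")
b=bluemask(im,d,P);ca,e=fit(onplane(lines(b),c,.074)[:,:2],PLATE,[.525,-.061,1.57]);print("carrier st",inst(st,ca).round(4),ca[2]-st[2],e)
E
```

```text
clk 3.27 TCP st [-81.8  98. ] z 129.1 F [ 0.2 -0.   0.5] open 0.0598 shift u [0.   0.01 2.01] turn u [ 0.   -0.    0.03]
7996 [[-79.2, -15.5, 90.0], [-78.7, -13.5, 90.1], [-65.8, 26.8, 94.5], [-40.1, 103.8, 147.7], [-36.9, 110.1, 150.0]]
15008 [[-133.4, -15.5, 90.0], [-126.9, -13.3, 90.1], [-104.9, 20.1, 91.3], [-80.5, 99.3, 145.9], [-79.5, 109.6, 150.0]]
carrier st [[-0.0861  0.0183]] -0.20735092946272227 0.003796264432513876
```

View pics/wrist1.png

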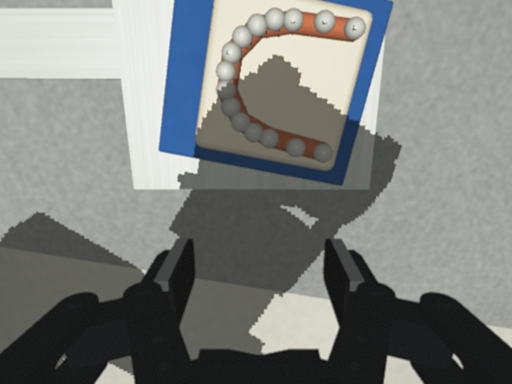

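The wrist view shows the left plate edge from (160,152) to (343,185) px. The two fingertips are near (180,240) and (335,240), clear of it.

```bash
python3 - <<'E'
from h import *
st=np.load("st.npy");z=np.load("wrist1.npz");im,d,P=z["im"],z["d"],z["P"];c=cams.get_calibration("wrist")
q=inst(st,P.reshape(-1,3)).reshape(384,512,2)*1e3
for a,b in [(130,230),(300,400)]:
    m=np.zeros_like(d,bool);m[225:300,a:b]=1;m&=(d>0)&(P[...,2]>.08)
    v=np.c_[q[m],P[m][:,2]*1e3];print(len(v),np.percentile(v,[0,2,50,98,100],axis=0).round(1).tolist())
print((inst(st,onplane([[160,152],[343,185],[394,2]],c,.074))*1e3).round(1))
E
```

```text
2750 [[-51.9, 84.0, 123.6], [-51.0, 84.9, 127.0], [-48.4, 88.2, 151.0], [-38.0, 106.5, 172.8], [-36.9, 110.1, 174.9]]
2851 [[-128.8, 83.8, 122.7], [-124.1, 84.7, 127.0], [-113.8, 87.8, 151.9], [-110.8, 106.3, 173.0], [-110.0, 109.6, 174.4]]
[[ -24.    59.6]
 [-129.5   78.9]
 [-147.5  -16.4]]
```

Emit:
{"fn": "send_rows", "kwargs": {"series": [[0,0,0.6,0,0,0],[0,0,0.6,0,0,0],[0,0,0.6,0,0,0],[0,0,0.4,0,0,0],[0,0,0.2,0,0,0]]}}

```text
clock: 3.95
tool_pos: [0.4474, -0.0727, 0.0697]
eef_rot: [-0.0, 0.996, 0.091, -0.0]
force: [0.6, 0.3, 0.3]
opening: 0.06
```

Emit:
{"fn": "send_rows", "kwargs": {"series": [[0.2,0,0,0,0,0],[0.2,0,0,0,0,0],[0.2,0,0,0,0,0],[0.2,0,0,0,0,0],[0,0,0,0,0,0]]}}

```text
clock: 4.58
tool_pos: [0.4675, -0.069, 0.0699]
eef_rot: [0.0, 0.996, 0.09, 0.0]
force: [0.7, 0.3, 0.7]
opening: 0.0605
```

Emit:
{"fn": "send_rows", "kwargs": {"series": [[0.15,0,0,0,0,0],[0.15,0,0,0,0,0],[0.15,0,0,0,0,0],[0.1,0,0,0,0,0],[0,0,0,0,0,0]]}}

```text
clock: 5.2
tool_pos: [0.4809, -0.0665, 0.0698]
eef_rot: [-0.0, 0.996, 0.09, 0.0]
force: [1.0, -0.1, 0.8]
opening: 0.06
```

```bash
cat >> h.py <<'E'
def look(name,z0=.074):
    st=np.load("st.npy");im,d,c,P=grab("wrist");cv2.imwrite(f"pics/{name}.png",im[:,:,::-1]);np.savez(f"{name}.npz",im=im,d=d,P=P)
    h=cv2.cvtColor(im,cv2.COLOR_RGB2HSV).astype(int)
    m=(h[...,0]>100)&(h[...,0]<130)&(h[...,1]>100)&(d>0)&(abs(P[...,2]-.074)<.004)
    p=(inst(st,P[m])*1e3).astype(np.float32)
    hull=cv2.convexHull(p)[:,0]
    r=cv2.minAreaRect(p);print(name,"plate rect st",np.round(r[0],1),np.round(r[1],1),round(r[2],2),cv2.boxPoints(r).round(1).tolist())
E
python3 -c "
from h import *
plan(-82,61,69,-np.pi/2);look('w2')"
```

```text
clk 5.2 TCP st [-81.8  63.9] z 69.8 F [ 1.  -0.1  0.8] open 0.06 shift u [0.12 0.01 0.03] turn u [ 0.   -0.01  0.  ]
w2 plate rect st [-78.9   4.3] [ 94.4 109.5] 87.01 [[-136.10000610351562, -40.0], [-26.700000762939453, -45.70000076293945], [-21.700000762939453, 48.599998474121094], [-131.10000610351562, 54.29999923706055]]
```

Emit:
{"fn": "send_rows", "kwargs": {"series": [[0.04,0,0,0,0,0],[0.04,0,0,0,0,0],[0.04,0,0,0,0,0],[0,0,0,0,0,0],[0,0,0,0,0,0]]}}

```text
clock: 5.88
tool_pos: [0.4836, -0.0661, 0.0698]
eef_rot: [0.0, 0.996, 0.09, 0.0]
force: [-1.6, -1.3, 0.7]
opening: 0.0605
```

```bash
python3 -c "
from h import *
plan(-82,61,69,-np.pi/2);look('w3')"
```

```text
clk 5.88 TCP st [-81.9  61.2] z 69.8 F [-1.6 -1.3  0.7] open 0.0605 shift u [0.01 0.   0.03] turn u [ 0. -0.  0.]
w3 plate rect st [-78.    3.3] [ 95.3 109.8] 88.15 [[-134.39999389648438, -42.599998474121094], [-24.700000762939453, -46.099998474121094], [-21.600000381469727, 49.20000076293945], [-131.39999389648438, 52.70000076293945]]
```

View pics/w3.png

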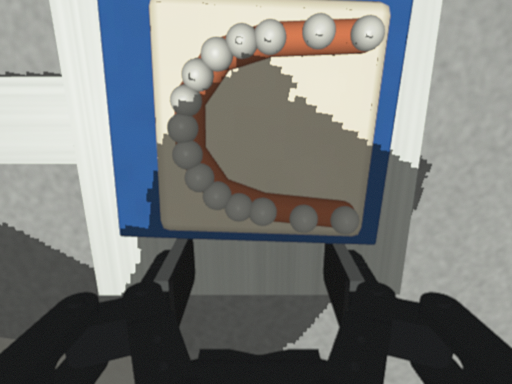

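The plate's left edge runs from (120,236) to (376,243) px. That leaves about 0.03 rad to square up, so I push about 3 mm further.

Emit:
{"fn": "send_rows", "kwargs": {"series": [[0.04,0,0,0,0,0],[0.04,0,0,0,0,0],[0.03,0,0,0,0,0],[0,0,0,0,0,0],[0,0,0,0,0,0]]}}

```text
clock: 6.55
tool_pos: [0.4863, -0.0655, 0.0698]
eef_rot: [0.0, 0.996, 0.09, 0.0]
force: [-1.3, -1.0, -0.7]
opening: 0.0602
```

```bash
cat >> h.py <<'E'
def edge(name,u,v0,v1,z=.074,mode="v"):
    """blue edge per column u (list): last blue row in v0..v1 -> station mm; line fit"""
    st=np.load("st.npy");im=np.load(f"{name}.npz")["im"];c=cams.get_calibration("wrist")
    h=cv2.cvtColor(im,cv2.COLOR_RGB2HSV).astype(int);m=(h[...,0]>100)&(h[...,0]<130)&(h[...,1]>100)
    uv=[]
    for a in u:
        w=np.where(m[v0:v1,a])[0]
        if len(w):uv.append([a,v0+w[-1]+1])
    p=inst(st,onplane(uv,c,z))*1e3;return p
E
python3 -c "
from h import *
plan(-82,61,69,-np.pi/2);look('w4')
for n in ['w4']:
  p=edge(n,range(125,370,5),200,262);k=np.polyfit(p[:,0],p[:,1],1);print(n,'left edge slope',k[0].round(4),'y at x mean',p.mean(0).round(2),'res',np.abs(np.polyval(k,p[:,0])-p[:,1]).max().round(2), p[::12].round(1).tolist())
"
```

```text
clk 6.55 TCP st [-81.8  58.4] z 69.8 F [-1.3 -1.  -0.7] open 0.0602 shift u [-0.1   0.01  0.03] turn u [ 0. -0.  0.]
w4 plate rect st [-77.3   0.9] [ 94.8 109.6] 88.84 [[-133.10000610351562, -45.400001525878906], [-23.5, -47.599998474121094], [-21.600000381469727, 47.20000076293945], [-131.1999969482422, 49.400001525878906]]
w4 left edge slope -0.0182 y at x mean [-75.18  46.6 ] res 0.7 [[-23.9, 45.5], [-49.5, 46.4], [-75.2, 46.4], [-100.8, 46.9], [-126.6, 47.4]]
```

```bash
cat >> h.py <<'E'
def shelfmask(name):
    z=np.load(f"{name}.npz");d,P=z["d"],z["P"];return (d>0)&(abs(P[...,2]-.06)<.006)
E
python3 - <<'E'
from h import *
st=np.load("st.npy");c=cams.get_calibration("wrist")
for n in ["w4"]:
    s=shelfmask(n);im=np.load(n+".npz")["im"]
    a=[]
    for u in range(205,312,3):
        w=np.where(s[245:330,u])[0]
        if len(w):a.append([u,245+w[-1]+1])
    p=inst(st,onplane(a,c,.06))*1e3;k=np.polyfit(p[:,0],p[:,1],1);print("shelf left edge (85)",p.mean(0).round(2),k[0].round(4),a[::8])
    # shelf front edge x=0 rows
    a=[]
    for v in list(range(5,60,4))+list(range(175,260,4)):
        w=np.where(s[v,60:140])[0]
        if len(w):a.append([60+w[0],v])
    p=inst(st,onplane(a,c,.06))*1e3;print("front edge",p[::3].round(1).tolist(),np.polyfit(p[:,1],p[:,0],1).round(4))
    h=cv2.cvtColor(im,cv2.COLOR_RGB2HSV).astype(int);m=(h[...,0]>100)&(h[...,0]<130)&(h[...,1]>100)
    a=[[np.where(m[v])[0][0],v] for v in range(20,200,5)];p=inst(st,onplane(a,c,.074))*1e3;print("plate lead",p.mean(0).round(2),np.polyfit(p[:,1],p[:,0],1).round(4))
    a=[[np.where(m[v])[0][-1]+1,v] for v in range(20,200,5)];p=inst(st,onplane(a,c,.074))*1e3;print("plate rear",p.mean(0).round(2),np.polyfit(p[:,1],p[:,0],1).round(4))
E
```

```text
shelf left edge (85) [-80.39  85.32] -0.0001 [[205, np.int64(299)], [229, np.int64(299)], [253, np.int64(299)], [277, np.int64(299)], [301, np.int64(299)]]
front edge [[-4.4, -46.8], [-3.7, -42.6], [-2.9, -38.4], [-2.2, -34.0], [-1.4, -29.6], [-0.6, 22.7], [-0.6, 28.4], [-0.6, 34.1], [-1.1, 40.0], [-1.1, 46.0], [-1.1, 52.2], [-1.1, 58.5]] [ 0.0239 -1.8695]
plate lead [-23.15  -8.28] [ 1.76000e-02 -2.30041e+01]
plate rear [-131.93   -8.24] [ 1.820000e-02 -1.317781e+02]
```

Emit:
{"fn": "send_rows", "kwargs": {"series": [[-0.5,0,0,0,0,0],[-0.5,0,-1,0,0,0],[0,0,-1,0,0,-1],[0,0,-1,0,0,-1],[0,0,-1,0,0,-1]]}}

```text
clock: 7.22
tool_pos: [0.4609, -0.0699, 0.1706]
eef_rot: [-0.0, 0.971, 0.24, 0.0]
force: [0.1, 0.3, 0.7]
opening: 0.06
```

Emit:
{"fn": "send_rows", "kwargs": {"series": [[0,0,0,0,0,-1],[0,0,0,0,0,-1],[0,0,0,0,0,-1],[0,0,0,0,0,-1],[0,0,0,0,0,-1]]}}

```text
clock: 7.85
tool_pos: [0.461, -0.0699, 0.1697]
eef_rot: [-0.0, 0.881, 0.472, 0.0]
force: [-0.0, 0.1, -0.0]
opening: 0.0601
```

Emit:
{"fn": "send_rows", "kwargs": {"series": [[0,0,0,0,0,-1],[0,0,0,0,0,-1],[0,0,0,0,0,-1],[0,0,0,0,0,-1],[0,0,0,0,0,-1]]}}

```text
clock: 8.48
tool_pos: [0.461, -0.07, 0.1697]
eef_rot: [-0.0, 0.737, 0.676, 0.0]
force: [0.5, 0.1, 0.3]
opening: 0.0602
```

Emit:
{"fn": "send_rows", "kwargs": {"series": [[0,0,0,0,0,-1],[0,0,0,0,0,-1],[0,0,0,0,0,-0.71],[0,0,0,0,0,0],[0,0,0,0,0,0]]}}

```text
clock: 9.1
tool_pos: [0.4613, -0.07, 0.1698]
eef_rot: [-0.0, 0.641, 0.768, 0.0]
force: [0.7, -0.2, -0.2]
opening: 0.0604
```

```bash
python3 -c "
from h import *
plan(-160,-2.5,170,0)"
```

```text
clk 9.1 TCP st [-81.8  83.8] z 169.8 F [ 0.7 -0.2 -0.2] open 0.0604 shift u [-3.13  3.46 -0.01] turn u [-0.   -0.   -0.01]
```

Emit:
{"fn": "send_rows", "kwargs": {"series": [[-0.8,0.7,0,0,0,0],[-0.8,0.7,0,0,0,0],[-0.8,0.7,0,0,0,0],[-0.73,0.7,0,0,0,0],[0,0.66,0,0,0,0]]}}

```text
clock: 9.72
tool_pos: [0.5614, -0.1325, 0.1695]
eef_rot: [0.0, 0.641, 0.767, -0.0]
force: [0.4, 0.4, 0.2]
opening: 0.0599
```

```bash
cat >> h.py <<'E'
def plate(name):
    """fit each plate edge in one wrist image, psi=0 view (station x up in image)"""
    st=np.load("st.npy");c=cams.get_calibration("wrist");look(name);z=np.load(f"{name}.npz");im=z["im"]
    h=cv2.cvtColor(im,cv2.COLOR_RGB2HSV).astype(int);m=big((h[...,0]>100)&(h[...,0]<130)&(h[...,1]>100)&(z["d"]>0)&(abs(z["P"][...,2]-.074)<.005))
    vs=np.where(m.sum(1)>15)[0];us=np.where(m.sum(0)>15)[0]
    V=range(vs[0]+8,vs[-1]-8,4);U=range(us[0]+12,us[-1]-12,4)
    E={"left":[[np.where(m[v])[0][0],v] for v in V],"right":[[np.where(m[v])[0][-1]+1,v] for v in V],
       "lead":[[u,np.where(m[:,u])[0][0]] for u in U],"rear":[[u,np.where(m[:,u])[0][-1]+1] for u in U]}
    for k,a in E.items():
        p=inst(st,onplane(a,c,.074))*1e3;i=1 if k in("left","right") else 0
        f=np.polyfit(p[:,1-i],p[:,i],1);r=p[:,i]-np.polyval(f,p[:,1-i]);g=abs(r)<1.5
        f=np.polyfit(p[g,1-i],p[g,i],1) if g.sum()>5 else f
        print(k,"at",p[g].mean(0).round(1),"slope",f[0].round(4),"n",g.sum(),len(g))
E
python3 -c "
from h import *
plate('w5');plan(-156,-2.5,69,0)"
```

```text
w5 plate rect st [-82.3  -3. ] [99.1 98.4] 88.99 [[-132.3000030517578, -51.599998474121094], [-34.0, -53.400001525878906], [-32.20000076293945, 45.70000076293945], [-130.60000610351562, 47.5]]
left at [-78.9  45.9] slope -0.019 n 35 35
right at [-79.1 -52.6] slope -0.0211 n 35 35
lead at [-33.9  -3.6] slope 0.0016 n 34 34
rear at [-131.7   -3.4] slope 0.0176 n 34 34
clk 9.78 TCP st [-160.7   -4.8] z 169.5 F [-0.4  0.9  0.2] open 0.06 shift u [ 0.19 -0.1   4.02] turn u [ 0.01  0.   -0.01]
```

Emit:
{"fn": "send_rows", "kwargs": {"series": [[0,-0.05,0.9,0,0,0],[0,0,0.9,0,0,0],[0,0,0.9,0,0,0],[0,0,0.9,0,0,0],[0,0,0.4,0,0,0]]}}

```text
clock: 10.4
tool_pos: [0.5588, -0.1314, 0.0688]
eef_rot: [-0.001, 0.641, 0.768, -0.0]
force: [-0.7, 0.4, 0.4]
opening: 0.06
```

Emit:
{"fn": "send_rows", "kwargs": {"series": [[0.25,0,0,0,0,0],[0.2,0,0,0,0,0],[0.15,0,0,0,0,0],[0.1,0,0,0,0,0],[0.1,0,0,0,0,0]]}}

```text
clock: 11.02
tool_pos: [0.5566, -0.1125, 0.0705]
eef_rot: [0.001, 0.64, 0.768, 0.0]
force: [1.1, -4.4, 3.4]
opening: 0.0603
```

Emit:
{"fn": "send_rows", "kwargs": {"series": [[0.15,-0.015,0,0,0,0],[0.2,-0.015,0,0,0,0],[0.2,-0.015,0,0,0,0],[0.2,-0.015,0,0,0,0],[0.2,-0.015,0,0,0,0]]}}

```text
clock: 11.65
tool_pos: [0.5498, -0.0886, 0.0699]
eef_rot: [0.0, 0.64, 0.768, -0.0]
force: [1.6, -4.5, 3.6]
opening: 0.0606
```

```bash
python3 -c "
from h import *
plan(14,0,69,0);plate('w6')"
```

```text
clk 11.65 TCP st [-1.16e+02  1.00e-01] z 69.9 F [ 1.6 -4.5  3.6] open 0.0606 shift u [5.2  0.01 0.03] turn u [0.   0.   0.01]
w6 plate rect st [-58.    0.3] [94.5 99.6] 0.01 [[-105.30000305175781, 50.099998474121094], [-105.30000305175781, -49.5], [-10.800000190734863, -49.5], [-10.800000190734863, 50.20000076293945]]
left at [-53.4  49.3] slope 0.0005 n 57 57
right at [-53.4 -49.4] slope -0.0004 n 57 57
lead at [-11.2   0.4] slope -0.0003 n 65 65
rear at [-102.5  -49.2] slope 0.0114 n 1 65
```

View pics/w6.png

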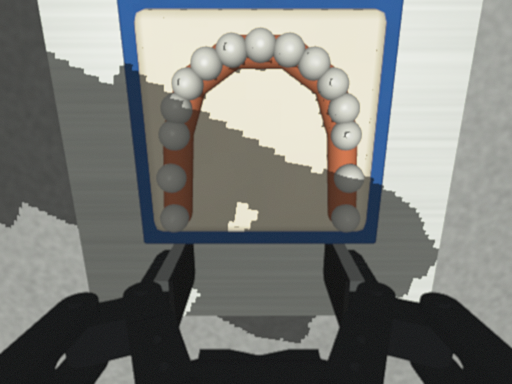

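The plate is square and centred: both fingers sit on its rear edge at row ~240, and the side edges are symmetric at 145 and 375 px. Carry on along the bridge.

Emit:
{"fn": "send_rows", "kwargs": {"series": [[0.2,0,0,0,0,0],[0.25,0,0,0,0,0],[0.25,0,0,0,0,0],[0.25,0,0,0,0,0],[0.25,0,0,0,0,0]]}}

```text
clock: 12.32
tool_pos: [0.5443, -0.0589, 0.0697]
eef_rot: [-0.0, 0.64, 0.768, -0.0]
force: [0.7, -4.3, 1.6]
opening: 0.0604
```

Emit:
{"fn": "send_rows", "kwargs": {"series": [[0.25,0,0,0,0,0],[0.25,0,0,0,0,0],[0.25,0,0,0,0,0],[0.25,0,0,0,0,0],[0.2,0,0,0,0,0]]}}

```text
clock: 12.95
tool_pos: [0.5389, -0.0295, 0.0697]
eef_rot: [-0.0, 0.64, 0.768, -0.0]
force: [0.3, -3.3, 0.6]
opening: 0.0603
```

```bash
python3 -c "
from h import *
plan(14,0,69,0);plate('w7')"
```

```text
clk 12.95 TCP st [-55.8   0.2] z 69.7 F [ 0.3 -3.3  0.6] open 0.0603 shift u [2.79 0.01 0.03] turn u [-0.   -0.    0.01]
w7 plate rect st [2.2 0.4] [ 94.2 100. ] 0.05 [[-45.0, 50.29999923706055], [-44.900001525878906, -49.70000076293945], [49.29999923706055, -49.599998474121094], [49.29999923706055, 50.400001525878906]]
left at [ 6.8 49.5] slope 0.0036 n 57 57
right at [  6.8 -49.4] slope -0.0027 n 57 57
lead at [49.   0.5] slope -0.0001 n 65 65
rear at [nan nan] slope 0.0145 n 0 65h.py:75: RuntimeWarning: Mean of empty slice.
  print(k,"at",p[g].mean(0).round(1),"slope",f[0].round(4),"n",g.sum(),len(g))
  ret = um.true_divide(
```

Emit:
{"fn": "send_rows", "kwargs": {"series": [[0.25,0,0,0,0,0],[0.25,0,0,0,0,0],[0.25,0,0,0,0,0],[0.25,0,0,0,0,0],[0.25,0,0,0,0,0]]}}

```text
clock: 13.62
tool_pos: [0.5333, 0.0013, 0.0697]
eef_rot: [-0.0, 0.64, 0.768, -0.0]
force: [0.3, -2.3, -0.9]
opening: 0.0601
```

Emit:
{"fn": "send_rows", "kwargs": {"series": [[0.25,0,0,0,0,0],[0.25,0,0,0,0,0],[0.25,0,0,0,0,0],[0.2,0,0,0,0,0],[0.1,0,0,0,0,0]]}}

```text
clock: 14.25
tool_pos: [0.5286, 0.027, 0.0698]
eef_rot: [-0.0, 0.64, 0.768, -0.0]
force: [-0.2, -1.3, -0.6]
opening: 0.0604
```

Emit:
{"fn": "send_rows", "kwargs": {"series": [[0.05,0,0,0,0,0],[0.05,0,0,0,0,0],[0.05,0,0,0,0,0],[0.03,0,0,0,0,0],[0,0,0,0,0,0]]}}

```text
clock: 14.88
tool_pos: [0.5279, 0.0311, 0.0698]
eef_rot: [-0.0, 0.64, 0.768, 0.0]
force: [0.4, -1.7, -1.2]
opening: 0.0602
```

```bash
python3 -W ignore -c "
from h import *
plan(14,0,69,0);plate('w8')"
```

```text
clk 14.88 TCP st [5.7 0.2] z 69.8 F [ 0.4 -1.7 -1.2] open 0.0602 shift u [0.33 0.01 0.03] turn u [ 0. -0.  0.]
w8 plate rect st [63.4  0.2] [94.7 99.7] 0.04 [[16.0, 50.0], [16.100000381469727, -49.70000076293945], [110.80000305175781, -49.599998474121094], [110.69999694824219, 50.099998474121094]]
left at [68.4 49.5] slope 0.0006 n 57 57
right at [ 68.3 -49.5] slope -0.0011 n 57 57
lead at [110.6   0.5] slope -0.0 n 65 65
rear at [22.2 49.8] slope 0.0145 n 1 65
```

Emit:
{"fn": "send_rows", "kwargs": {"series": [[0.06,0,0,0,0,0],[0.06,0,0,0,0,0],[0.05,0,0,0,0,0],[0.05,0,0,0,0,0],[0.04,0,0,0,0,0]]}}

```text
clock: 15.55
tool_pos: [0.5268, 0.0375, 0.0699]
eef_rot: [0.0, 0.64, 0.768, -0.0]
force: [1.2, -4.5, 0.4]
opening: 0.0598
```

Emit:
{"fn": "send_rows", "kwargs": {"series": [[0.02,0,0,0,0,0],[0.02,0,0,0,0,0],[0.02,0,0,0,0,0],[0.02,0,0,0,0,0],[0,0,0,0,0,0]]}}

```text
clock: 16.18
tool_pos: [0.5269, 0.0377, 0.0699]
eef_rot: [0.001, 0.64, 0.768, -0.001]
force: [2.1, -13.3, -1.4]
opening: 0.0605
```

Emit:
{"fn": "send_rows", "kwargs": {"series": [[-0.1,0,0,0,0,0],[-0.3,0,0,0,0,0],[-0.6,0,-0.2,0,0,0],[0,0,-1,0,0,0],[0,0,-1,0,0,0]]}}

```text
clock: 16.8
tool_pos: [0.531, 0.014, 0.1257]
eef_rot: [-0.0, 0.641, 0.768, 0.0]
force: [0.3, 0.1, -0.2]
opening: 0.0603
```

Emit:
{"fn": "send_rows", "kwargs": {"series": [[0,0,-1,0,0,0],[0,0,-1,0,0,0],[0,0,-0.7,0,0,0],[0,0,0,0,0,0],[0,0,0,0,0,0]], "claw": 1}}

```text
clock: 17.42
tool_pos: [0.5306, 0.0145, 0.1916]
eef_rot: [-0.001, 0.64, 0.768, -0.0]
force: [-0.4, -0.2, 0.3]
opening: 0.0003
```

```bash
python3 -W ignore -c "
from h import *
plan(240,0,190,0);plate('w9')"
```

```text
clk 17.43 TCP st [-11.1   0.5] z 191.6 F [-0.4 -0.2  0.3] open 0.0003 shift u [10.04  0.02  0.07] turn u [-0.01 -0.    0.  ]
w9 plate rect st [73.  0.] [99.4 97.3] 89.9 [[24.200000762939453, -49.599998474121094], [121.5999984741211, -49.79999923706055], [121.80000305175781, 49.70000076293945], [24.399999618530273, 49.79999923706055]]
left at [76.1 49. ] slope 0.0004 n 32 32
right at [ 76.1 -49.9] slope 0.0008 n 32 32
lead at [121.4   1.3] slope 0.0005 n 30 30
rear at [24.1  1.4] slope -0.0023 n 30 30
```

View pics/w9.png

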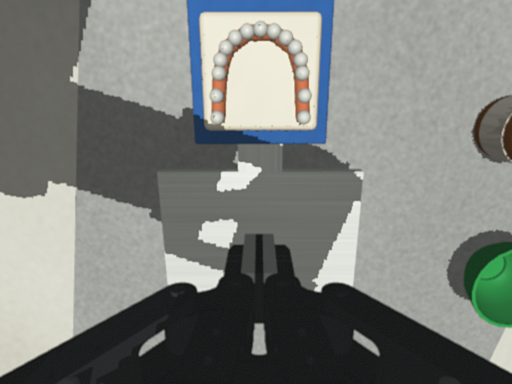

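The carrier is at rear x≈24.5 mm, y≈-0.4 mm and square. I move forward and check the gap at the stop on the way.

Emit:
{"fn": "send_rows", "kwargs": {"series": [[0.7,0,0,0,0,0],[0.7,0,0,0,0,0],[0.7,0,0,0,0,0],[0.7,0,0,0,0,0],[0,0,0,0,0,0]]}}

```text
clock: 18.1
tool_pos: [0.5179, 0.0851, 0.1924]
eef_rot: [0.0, 0.639, 0.769, 0.0]
force: [0.3, -0.6, 0.0]
opening: -0.0002
```

```bash
python3 -W ignore -c "
from h import *
plan(240,0,190,0);plate('w10')
im=cv2.imread('pics/w10.png');cv2.imwrite('pics/w10c.png',cv2.resize(im[40:290,130:390],None,fx=2.3,fy=2.3,interpolation=cv2.INTER_CUBIC))"
```

```text
clk 18.1 TCP st [60.6  0.3] z 192.4 F [ 0.3 -0.6  0. ] open -0.0002 shift u [7.17 0.03 0.1 ] turn u [ 0.   -0.    0.03]
w10 plate rect st [78.8 -0.1] [109.3  99.4] 0.14 [[24.0, 49.400001525878906], [24.299999237060547, -49.900001525878906], [133.60000610351562, -49.70000076293945], [133.3000030517578, 49.70000076293945]]
left at [81.8 49. ] slope 0.0026 n 31 31
right at [ 82.  -49.8] slope 0.0009 n 31 31
lead at [132.9   0.5] slope -0.0019 n 28 28
rear at [24.4  0.2] slope -0.0133 n 28 28
```

View pics/w10c.png

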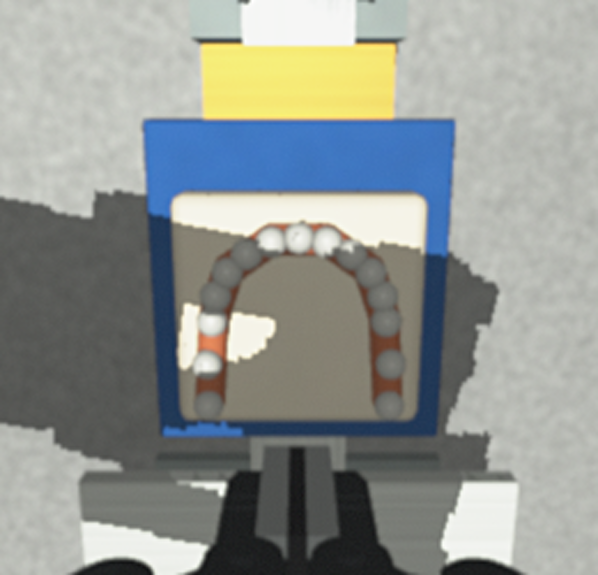

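The blue leading edge meets the brass stop flush at crop row ~120 and is centred on it. Next I go behind the lever.

Emit:
{"fn": "send_rows", "kwargs": {"series": [[1,0,0,0,0,0],[1,0,0,0,0,0],[1,0,0,0,0,0],[1,0,0,0,0,0],[1,0.03,0,0,0,0]]}}

```text
clock: 18.77
tool_pos: [0.4967, 0.207, 0.1923]
eef_rot: [0.0, 0.641, 0.768, -0.0]
force: [-0.3, -0.1, -0.3]
opening: -0.0002
```

Emit:
{"fn": "send_rows", "kwargs": {"series": [[1,0,0,0,0,0],[1,0,0,0,0,0],[0.17,0,0,0,0,0],[0,0,0,0,0,0],[0,0,0,0,0,0]]}}

```text
clock: 19.4
tool_pos: [0.4871, 0.2593, 0.1923]
eef_rot: [0.0, 0.641, 0.768, -0.0]
force: [0.2, -0.7, -1.0]
opening: -0.0001
```

```bash
python3 -W ignore -c "
from h import *
plan(240,0,144,0)"
```

```text
clk 19.4 TCP st [237.5  -0.6] z 192.3 F [ 0.2 -0.7 -1. ] open -0.0001 shift u [ 0.1  -0.02  1.93] turn u [-0.    0.   -0.01]
```

Emit:
{"fn": "send_rows", "kwargs": {"series": [[0,0,0.6,0,0,0],[0,0,0.6,0,0,0],[0,0,0.5,0,0,0],[0,0,0.23,0,0,0],[0,0,0,0,0,0]]}}

```text
clock: 20.02
tool_pos: [0.4867, 0.2601, 0.1437]
eef_rot: [-0.0, 0.64, 0.768, -0.0]
force: [1.4, -0.9, 0.2]
opening: 0.0001
```

Emit:
{"fn": "send_rows", "kwargs": {"series": [[-0.3,0,0,0,0,0],[-0.3,0,0,0,0,0],[-0.26,0,0,0,0,0],[-0.26,0,0,0,0,0],[-0.26,0,0,0,0,0]]}}

```text
clock: 20.65
tool_pos: [0.4931, 0.226, 0.1443]
eef_rot: [-0.0, 0.64, 0.768, 0.0]
force: [-0.3, 2.1, 1.8]
opening: 0.0
```

Emit:
{"fn": "send_rows", "kwargs": {"series": [[-0.2,0,0,0,0,0],[-0.19,0,0,0,0,0],[-0.19,0,0,0,0,0],[-0.19,0,0,0,0,0],[0,0,0,0,0,0]]}}

```text
clock: 21.28
tool_pos: [0.4964, 0.2068, 0.1439]
eef_rot: [-0.0, 0.64, 0.768, -0.0]
force: [0.1, -0.2, -0.5]
opening: 0.0002
```

```bash
python3 -W ignore - <<'E'
from h import *
plan(167.7,0,140.2,0)
st=np.load("st.npy");im,d,c,P=grab("side");cv2.imwrite("pics/side1.png",cv2.resize(im[90:290,200:440],None,fx=3,fy=3)[:,:,::-1])
E
```

```text
clk 21.27 TCP st [184.2  -0.3] z 143.9 F [ 0.1 -0.2 -0.5] open 0.0002 shift u [-0.66 -0.01  0.15] turn u [-0.01  0.01  0.  ]
```

View pics/side1.png

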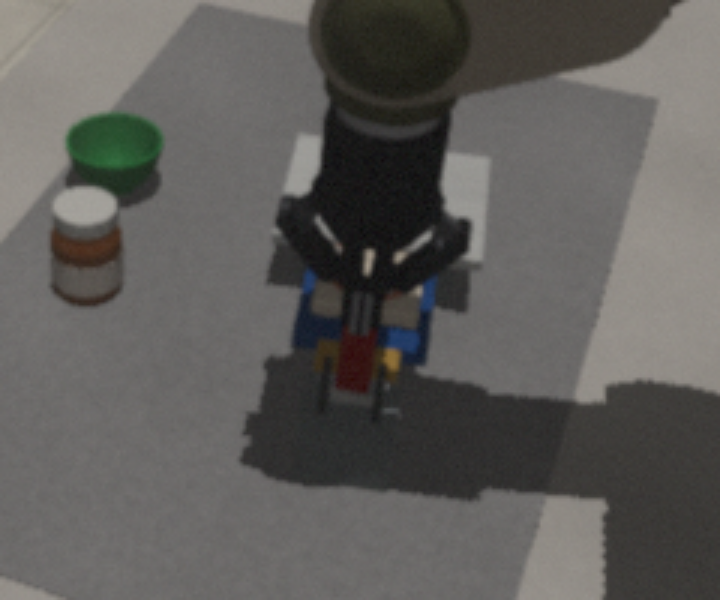

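The fingers are behind the red lever at crop (358,355), and it is swinging down. Continue along the arc.

Emit:
{"fn": "send_rows", "kwargs": {"series": [[-0.17,0,0.02,0,0,0],[-0.17,0,0.03,0,0,0],[-0.16,0,0.05,0,0,0],[-0.16,0,0.06,0,0,0],[-0.15,0,0.08,0,0,0]]}}

```text
clock: 21.95
tool_pos: [0.5001, 0.1871, 0.138]
eef_rot: [0.0, 0.64, 0.768, 0.0]
force: [-0.4, 2.2, 0.6]
opening: -0.0002
```

Emit:
{"fn": "send_rows", "kwargs": {"series": [[-0.15,0,0.09,0,0,0],[-0.15,0,0.1,0,0,0],[-0.14,0,0.1,0,0,0],[-0.13,0,0.13,0,0,0],[-0.12,0,0.14,0,0,0]]}}

```text
clock: 22.58
tool_pos: [0.5033, 0.1701, 0.1239]
eef_rot: [0.0, 0.64, 0.768, 0.0]
force: [-0.2, 2.1, 0.9]
opening: 0.0
```

```bash
python3 -W ignore - <<'E'
from h import *
plan(141.2,0,116.8,0)
E
```

```text
clk 22.57 TCP st [146.9  -0.5] z 123.9 F [-0.2  2.1  0.9] open 0.0 shift u [-0.23 -0.02  0.28] turn u [0. 0. 0.]
```

Emit:
{"fn": "send_rows", "kwargs": {"series": [[-0.12,0,0.14,0,0,0],[-0.11,0,0.14,0,0,0],[-0.07,0,0.15,0,0,0],[-0.06,0,0.15,0,0,0],[-0.06,0,0.15,0,0,0]]}}

```text
clock: 23.2
tool_pos: [0.5051, 0.1599, 0.1056]
eef_rot: [0.0, 0.64, 0.768, -0.0]
force: [-0.1, 1.8, 1.2]
opening: 0.0002
```

Emit:
{"fn": "send_rows", "kwargs": {"series": [[-0.03,0,0.08,0,0,0],[-0.02,0,0.06,0,0,0],[0,0,0.05,0,0,0],[0,0,0.03,0,0,0],[0,0,0.02,0,0,0]]}}

```text
clock: 23.82
tool_pos: [0.5053, 0.1586, 0.0998]
eef_rot: [0.0, 0.64, 0.768, -0.0]
force: [0.2, -1.3, 1.2]
opening: 0.0003
```

```bash
python3 -W ignore - <<'E'
from h import *
plan(135,0,99,0)
E
```

```text
clk 23.82 TCP st [135.2  -0.5] z 99.8 F [ 0.2 -1.3  1.2] open 0.0003 shift u [-0.01 -0.02  0.03] turn u [0.   0.01 0.01]
```

Still only hinge-level force. I press down slowly until the pad resists.

Emit:
{"fn": "send_rows", "kwargs": {"series": [[0,0,0.02,0,0,0],[0,0,0.02,0,0,0],[0,0,0.02,0,0,0],[0,0,0,0,0,0],[0,0,0,0,0,0]]}}

```text
clock: 24.45
tool_pos: [0.5054, 0.1587, 0.099]
eef_rot: [0.0, 0.64, 0.768, 0.0]
force: [-2.2, -1.8, 8.8]
opening: -0.0002
```

Emit:
{"fn": "send_rows", "kwargs": {"series": [[0,0,0.02,0,0,0],[0,0,0.01,0,0,0],[0,0,0,0,0,0],[0,0,0,0,0,0],[0,0,0,0,0,0]]}}

```text
clock: 25.08
tool_pos: [0.5054, 0.1587, 0.099]
eef_rot: [0.001, 0.64, 0.768, 0.0]
force: [-4.2, -2.5, 16.5]
opening: -0.0002
```

Emit:
{"fn": "send_rows", "kwargs": {"series": [[0,0,-0.1,0,0,0],[0,0,-0.3,0,0,0],[0,0,-0.8,0,0,0],[0,0,-1,0,0,0],[0,0,-1,0,0,0]]}}

```text
clock: 25.7
tool_pos: [0.5052, 0.1589, 0.1784]
eef_rot: [-0.0, 0.64, 0.768, -0.0]
force: [0.8, -0.0, -0.5]
opening: 0.0001
```

Emit:
{"fn": "send_rows", "kwargs": {"series": [[-0.8,0,-0.5,0,0,0],[-0.8,0,-0.5,0,0,0],[-0.8,0,-0.3,0,0,0],[-0.8,0,0,0,0,0],[0,0,0,0,0,0]]}}

```text
clock: 26.32
tool_pos: [0.5198, 0.0794, 0.2101]
eef_rot: [-0.0, 0.641, 0.768, 0.0]
force: [0.6, 1.0, -0.0]
opening: 0.0001
```

```bash
python3 -W ignore - <<'E'
from h import *
plan(135,0,99,0);plate('w11')
st=np.load("st.npy");z=np.load("w11.npz");im,d,P=z["im"],z["d"],z["P"];h=cv2.cvtColor(im,cv2.COLOR_RGB2HSV).astype(int)
m=(d>0)&((h[...,0]<6)|(h[...,0]>174))&(h[...,1]>150);m=big(m);v=np.c_[inst(st,P[m])*1e3,P[m][:,2]*1e3]
print("lever",np.percentile(v,[1,50,99],axis=0).round(1).tolist());g=v[:,0]<170;print("slope dz/dx",np.polyfit(v[g,0],v[g,2],1).round(3))
cv2.imwrite('pics/w11c.png',cv2.resize(im[0:290,110:410],None,fx=2,fy=2,interpolation=cv2.INTER_CUBIC)[:,:,::-1])
E
```

```text
clk 26.32 TCP st [54.7 -0.5] z 210.1 F [ 0.6  1.  -0. ] open 0.0001 shift u [ 3.21 -0.03  4.45] turn u [-0.   -0.   -0.01]
w11 plate rect st [79.  0.] [ 99.2 108.5] 89.91 [[24.600000381469727, -49.5], [133.1999969482422, -49.70000076293945], [133.3000030517578, 49.5], [24.799999237060547, 49.70000076293945]]
left at [82.4 48.9] slope 0.0026 n 29 29
right at [ 82.2 -49.9] slope 0.0007 n 29 29
lead at [nan nan] slope -0.0005 n 0 26
rear at [24.7  0.4] slope 0.0105 n 26 26
lever [[119.5, -10.9, 86.8], [155.6, 0.1, 88.6], [187.6, 11.2, 90.4]]
slope dz/dx [4.0000e-03 8.8116e+01]
```

View pics/w11c.png

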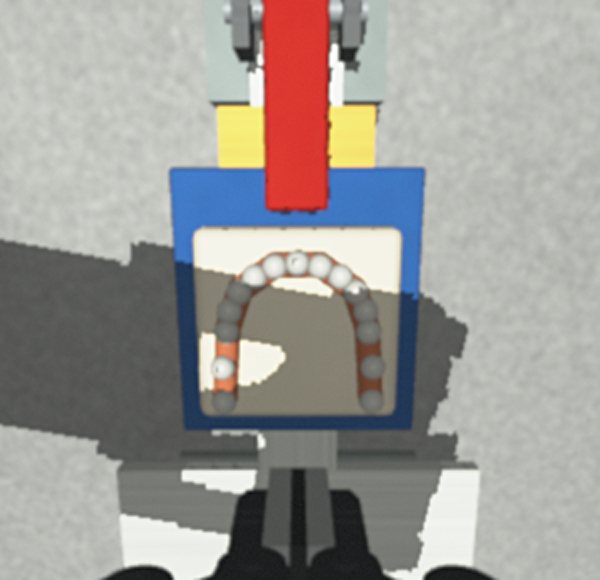

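The lever is level over the plate's leading margin, with its tip at crop (297,210) and clear of the cast. The carrier is flush at the stop at row 168. I back the robot away and hand in.

Emit:
{"fn": "send_rows", "kwargs": {"series": [[-0.6,0,-0.6,0,0,0],[-0.8,0,-0.6,0,0,0],[-0.8,0,-0.6,0,0,0],[-0.6,0,-0.2,0,0,0],[0,0,0,0,0,0]]}}

```text
clock: 27.0
tool_pos: [0.5323, 0.0111, 0.2598]
eef_rot: [-0.0, 0.641, 0.768, -0.0]
force: [-1.5, 0.6, -0.3]
opening: -0.0001
```

Emit:
{"fn": "send_rows", "kwargs": {"series": [[0,0,0,0,0,0],[0,0,0,0,0,0],[0,0,0,0,0,0],[0,0,0,0,0,0],[0,0,0,0,0,0]]}}

```text
clock: 27.62
tool_pos: [0.5323, 0.0113, 0.2601]
eef_rot: [-0.0, 0.64, 0.768, -0.0]
force: [0.0, 0.1, 0.1]
opening: 0.0001
```

```bash
python3 -W ignore - <<'E'
from h import *
plan(0,0,250,0);look('w12')
z=np.load("w12.npz");im,d,P=z["im"],z["d"],z["P"];h=cv2.cvtColor(im,cv2.COLOR_RGB2HSV).astype(int)
m=big((d>0)&((h[...,0]<6)|(h[...,0]>174))&(h[...,1]>150));print("lever z",np.percentile(P[m][:,2],[2,50,98]).round(4),m.sum())
print(job_done())
E
```

```text
clk 27.62 TCP st [-14.5  -0.6] z 260.1 F [0.  0.1 0.1] open 0.0001 shift u [ 0.58 -0.02  0.4 ] turn u [-0.   -0.    0.01]
w12 plate rect st [79.4 -0.2] [ 99.  108.5] 89.97 [[25.200000762939453, -49.70000076293945], [133.6999969482422, -49.70000076293945], [133.6999969482422, 49.20000076293945], [25.200000762939453, 49.29999923706055]]
lever z [0.0834 0.0885 0.0903] 479
the job is handed in; nothing more can be done
None
```

The carrier is home against the brass stop, the clamp lever is shut on it, and I handed the job in at about 27.7 s of the 72 s allowed. I squared the carrier on the shelf with a two-finger push on its left side. I then slid it along the bridge from its rear edge until it met the stop, where the force reading at the end of the push was about 13 N. I swung the lever down from behind, pressed it until the reading was about 16 N, and backed the robot away.

- **Carrier:** The last measurement put its centre at station (79.4, -0.2) mm, against a target of (80, 0). It is square to within about 0.001 rad. In an earlier picture its leading edge was flush with the stop.
- **Lever:** It is level, with its top at z of about 88.5 mm, matching shut. It stayed there after the robot was withdrawn.
- **Robot:** It ended clear of everything, with force readings near zero.
- **Disagreements:** The initial side push went about 3 mm too far, and I corrected this during the rear push. Some plate-edge readings differ from the known sizes by 1–2 mm, which is within the camera calibration error. A few line fits on the rear and leading edges failed or were skewed where the fingers, the lever or the picture's edge got in the way, so I disregarded them.

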